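# Latch the tool case and hold it up for the customer

### The job

The lid of the grey tool case on the shop counter is shut but not fastened: with the case standing on the counter, turn its orange latch fully home (clockwise as seen from the latch side, the upright paddle swung down until it lies level and the hook points straight down). Then pick the case up by the black handle on its lid, without tipping it, and lift it about 12 cm clear of the counter. Hold it there level and still, touching nothing but your gripper, for two seconds, and finish while still holding it; leave the other things on the counter as they stand.

Things in the scene. Friction and masses are not known exactly. Their poses are not given: they have to be found in the camera images.
- case: Loose tool case, charcoal base, light grey lid, 171 x 265 x 140 mm (x, y, z) without handle and latch, 0.65 to 0.95 kg, balanced under the handle. Origin at the centre of its underside, z up. Its own +x points out of the front (latch side, facing roughly away from the robot), +y along its length. Seam of base and lid at z = 98 mm.
- handle (a point): Centre of the black handle bar fixed on the lid: along the case's y, 22 mm thick in x, 18 mm high, 102 mm clear between its end posts. It lies over the case's middle, 180 mm above the underside; the space under the bar is open for 31 mm down to the lid. Axes are the case's own while the lid is shut.
- latch_pivot (a point): Point on the latch's axis, which stands straight out of the middle of the lid's front (along the case's +x), 118 mm above the underside. The point is 15 mm out from the front, 100.5 mm from the case's centre line, at mid-depth of the paddle. Fixed to the lid; axes as the case's while it is shut. Hub 22 mm across, 19 mm proud.
- latch_paddle (a point): Centre of the orange latch's paddle, 30 mm from the pivot point. The paddle is a block 24 mm broad in the plane of its turn (12 mm either side of the line from the axis), reaches from 10 to 50 mm from the axis and stands 4 to 26 mm out from the case's front. At right angles to it the latch's hook, 20 mm broad, reaches 39 mm from the axis, 12 mm proud.
- latch (a joint): Latch angle (rad). 0: paddle straight up, hook along the case's +y. Grows as the paddle leans towards +y and down, to the stop at 1.571: paddle level along +y, the hook now down below the lug on the base, so that it holds the lid. Starts between -0.25 (paddle leaning to -y) and 0.4. Stays where left: friction 0.05 N m, 1 to 2 N on the paddle turns it.
- lid (a joint): Opening angle of the lid (rad), 0 shut; the hinge runs along the case's back edge and is loose, so an unlatched lid opens when the handle is lifted. With the latch home the lid has about 2.5 mm of play at the front (0.015 rad).
- spray_can: Red aerosol can with a white cap, 66 mm across and 194 mm tall; origin at the centre of its underside. Bystander beside the case.
- tape_roll: Roll of buff masking tape lying flat, 104 mm across, 36 mm high; origin at the centre of its underside. Bystander beside the case.
- sand_block: Blue sanding block, 70 x 125 x 32 mm (x, y, z); origin at the centre of its underside. Bystander on the latch side of the case.
- touchup_jar: Dark red touch-up jar with a black cap, 40 mm across and 60 mm tall; origin at the centre of its underside. Bystander on the latch side of the case.
- paint_tin: One-litre tin with an orange label, 108 mm across and 130 mm tall; origin at the centre of its underside. Bystander.
- polish: White bottle with a yellow label and blue cap, 64 mm across and 200 mm tall; origin at the centre of its underside. Bystander.

How it is judged (in metres and radians):
On the way, in this order (a step that is already met when the one before it is completed fails the run):
1. the latch is turned home over the shut lid while the case stands on the counter (value of joint latch above 1.4 rad and value of joint lid below 0.05 rad and height (world z) of case below 0.01 m and angle between case's own z axis and vertical below 0.05 rad), for 0.2 s.
2. the latched case is lifted by the gripper and held level and still, clear of everything, for a second (value of joint latch above 1.4 rad and value of joint lid below 0.05 rad and height (world z) of case above 0.08 m and angle between case's own z axis and vertical below 0.1 rad and linear speed of case below 0.03 m/s and angular speed of case below 0.15 rad/s and contact force between the fingers and case above 3 N and contact force between case and spray_can below 0.2 N and contact force between case and tape_roll below 0.2 N and contact force between case and sand_block below 0.2 N and contact force between case and touchup_jar below 0.2 N and contact force between case and paint_tin below 0.2 N and contact force between case and polish below 0.2 N), for 1 s.
At the end, for the whole second after the job is handed in: The gripper (contact over 3 N) alone holds the case, underside over 80 mm up, level within 0.10 rad, still (under 0.03 m/s, 0.15 rad/s), lid shut (under 0.05 rad), latch home (over 1.40 rad), touching no other thing; the rest stands upright within 30 mm of where it was (all of step 2 and distance of each of spray_can, tape_roll, sand_block, touchup_jar, paint_tin, polish from where it was at the start of the episode below 0.03 m and angle between each of spray_can, tape_roll, sand_block, touchup_jar, paint_tin, polish's own z axis and vertical below 0.2 rad); the arm keeps its last pose, push and grip.
It fails at once if the case is tipped by more than 0.3 rad (angle between case's own z axis and vertical above 0.3 rad).
It fails at once if another thing on the counter is shifted by more than 30 mm or knocked over (not (distance of spray_can from where it was at the start of the episode below 0.03 m and angle between spray_can's own z axis and vertical below 0.2 rad) or not (distance of tape_roll from where it was at the start of the episode below 0.03 m and angle between tape_roll's own z axis and vertical below 0.2 rad) or not (distance of sand_block from where it was at the start of the episode below 0.03 m and angle between sand_block's own z axis and vertical below 0.2 rad) or not (distance of touchup_jar from where it was at the start of the episode below 0.03 m and angle between touchup_jar's own z axis and vertical below 0.2 rad) or not (distance of paint_tin from where it was at the start of the episode below 0.03 m and angle between paint_tin's own z axis and vertical below 0.2 rad) or not (distance of polish from where it was at the start of the episode below 0.03 m and angle between polish's own z axis and vertical below 0.2 rad)).
It also fails if it takes over 48 s, if anything falls off the work surface, if the arm or the gripper's body presses on something with over 40 N, if the wrist force passes 120 N, or if a joint passes its speed limit or range.

### The arm

A 6-joint arm with a two-finger parallel gripper is mounted at the origin on the work surface. World frame = base frame: x ahead of the robot, y to its left, z up, the work surface at z = 0. Lengths are in mm, angles in rad, forces in N, time in s.
With the tool pointing down it reaches from about 350 to 775 mm from the base axis. Payload 7.3 kg.
Tool frame: the origin (TCP) lies on the centre line of the jaws, within the pads' length; the fingertips stand 14 mm ahead of it and the grasp point (between the pads) lies 5 mm behind it; z points along the fingers, y is the line along which they close (so a half turn about z gives the same grasp; the last joint's range is limited). The gripper opens to 92 mm and grips with 3 to 60 N. Pads are 19 mm wide; open, the fingers measure 130 mm over their backs; the gripper's body (75 mm by 190 mm) begins 47 mm behind the grasp point.
Start: joints at [1.028, 0.342, 1.524, -0, 1.275, -0.146], TCP at [202.883, 484.233, 240.741] pointing down, gripper open.
Joint ranges: [-2.53, 2.53], [-0.77, 2.02], [0.04, 2.7], [-1, 4.14], [0.28, 2.66], [-3.11, 3.11]. Speed limits (rad/s): [2.57, 2.57, 3.14, 3.14, 3.14, 3.14].

### API

Orientations are given as [roll, pitch, yaw] about the fixed x, y, z axes, in that order (R = Rz(yaw) Ry(pitch) Rx(roll)).
In Python, from plant import get_obs, capture, bot, spot_in, trace, pinpoint gives the robot as it stands.
- The arm moves only by the tool play_rows, never from a script. Its argument "rows" is a list of rows, each a list of 2 entries, a list of its own where there are three numbers: the shift along the world's x, y, z in units of 3 cm (1.0 is 3 cm), then the turn, a rotation vector about the world's x, y, z in units of 8 degrees (1.0 is 8 degrees). A call has 1 to 12 rows; each row shifts and turns the commanded pose from where the row before left it; what a row does not reach is not made up. A row lasts 1/8 s, in which the tool goes at most 62.5 mm and 10.7 degrees, less where a joint would pass 70% of its speed; a pose out of reach is approached as far as the arm can. A call with a number of a shift or a turn outside -1 to 1 is refused whole. A call with a gripper value outside its range is refused whole. "hand" is the opening, from -1 (shut) to 1 (fully open), set as the call begins (left out, the last holds). The fingers move at their own pace and stop on an object; the grip force is fixed at half the most. Time passes only in rows, so rows that do not move let the fingers close. It gives the time, the measured TCP pose, the force, the opening and the grip force at its end, in the units of the state.
- get_obs(): the state, without advancing time (a new reading comes with each control period).
- capture(name): name is "side" or "top" or "wrist"; returns a dict with "frame" (400x640x3 uint8, red, green, blue), "fov_y" (degrees; the focal length in pixels is half the picture's height over the tangent of half this angle, whatever the lens; pixels are square), "cx", "cy" (the principal point, pixels), "dist" ([k1, k2, p1, p2, k3] as OpenCV has them; the pictures are not rectified), "rvec" (rotation vector, rad) and "tvec" (3), from world to camera coordinates, as OpenCV has them; the wrist camera has in their place "hand_eye" (4x4, takes a point from camera to tool coordinates, whose origin is the TCP and whose axes are the flange's). Camera axes: x right, y down, z forward; pixel columns grow to the right and rows downward; lengths in mm; the calibration is good to about 2 mm. A picture is of the moment at which its call begins: read the wrist's pose just before it. There is no depth.
- bot.close_job(): hands the job in; it is judged then, once.
Trained networks look in the newest picture that a camera, given by its name, has taken for a name from the list of things; names that differ only in an ending like _2 or _b are one class to them, and where a whole thing is asked for, a point or a joint stands for the part that bears it (a point fixed in the world has none). Each returns a list of dicts, best first, with "p" (0 to 1); they miss things now and then, are a little off and sometimes report something else, mostly with a low value. They report only what shows in the picture. A call takes as long as a camera call.
- spot_in(query, camera): "at" ([row, column] in pixels, amid what is visible of it).
- trace(query, camera): "mask" (400x640 bool, what is visible of it) and "at" ([row, column] in pixels, amid what is visible of it).
- pinpoint(query, camera): "at" ([row, column] in pixels: a listed point, or the origin of a listed thing).
The state is a dict: "time": time; "joint_positions": joint angles; "dq": joint speeds; "tau": joint torques, N m; "tool_pos": TCP position; "tcp_rot": TCP orientation; "contact_force": force on the tool from outside, world axes, zero at the start; "moment": the same for the moment, N m; "grip_width": finger opening in mm; "finger_force": force on a finger pad.
Only numpy, scipy, OpenCV 4.12 (cv2) and the standard library are available. Lean on these libraries where they do the work, as an engineer would, in place of code of your own. Each camera call takes 0.05 s, during which the arm holds its last target. There are 200 camera calls.

## Working session

There is one attempt and no reset: what is moved stays moved. The work goes in short steps, Python scripts to look and compute and a tool call to move; the robot and the scene stay as the last step left them, time stands still between calls to the robot, and variables do not carry over. Pictures are saved under pics/ and viewed, at most 10 in all, crops included, and the job is handed in when it is done.

Besides the shell and the picture viewer there is one more tool, called after "Request:" as name(argument=value, ...) on one line, values as JSON. play_rows: Moves the arm, as the interface text tells. Shifts and turns lie within -1 to 1; 1 stands for 3 cm of shift or 8 degrees of turn. Its arguments: {"type":"object","properties":{"rows":{"type":"array"},"hand":{"type":"number"}},"required":["rows"]}

```bash
mkdir -p pics
cat > h.py <<'E'
import numpy as np, cv2
from plant import get_obs, capture, bot, spot_in, trace, pinpoint
from scipy.spatial.transform import Rotation as R
def cam(c,o=None):
    f=200/np.tan(np.radians(c["fov_y"])/2)
    K=np.array([[f,0,c["cx"]],[0,f,c["cy"]],[0,0,1.]])
    if "rvec" in c and c["rvec"] is not None:
        Rm=cv2.Rodrigues(np.array(c["rvec"],float))[0]; t=np.array(c["tvec"],float).ravel()
    else:
        T=np.eye(4); T[:3,:3]=R.from_euler('xyz',o["tcp_rot"]).as_matrix(); T[:3,3]=o["tool_pos"]
        M=np.linalg.inv(T@np.array(c["hand_eye"])); Rm=M[:3,:3]; t=M[:3,3]
    return K,np.array(c["dist"],float),Rm,t
def ray(cm,at):
    K,d,Rm,t=cm
    u=cv2.undistortPoints(np.array([[[at[1],at[0]]]],float),K,d).ravel()
    v=Rm.T@np.array([u[0],u[1],1]); return -Rm.T@t, v/np.linalg.norm(v)
def onz(cm,at,z):
    o,v=ray(cm,at); return o+v*(z-o[2])/v[2]
def proj(cm,P):
    K,d,Rm,t=cm
    return cv2.projectPoints(np.array(P,float).reshape(-1,1,3),cv2.Rodrigues(Rm)[0],t,K,d)[0].reshape(-1,2)
def tri(rs):
    A=sum(np.eye(3)-np.outer(v,v) for o,v in rs); b=sum((np.eye(3)-np.outer(v,v))@o for o,v in rs)
    X=np.linalg.solve(A,b); return X,[np.linalg.norm((np.eye(3)-np.outer(v,v))@(X-o)) for o,v in rs]
def save(n,c): cv2.imwrite(f"pics/{n}.png",c["frame"][:,:,::-1])
E
python3 - <<'E'
from h import *
C={}
for n in("side","top"):
    c=capture(n); save(n+"0",c); C[n]=cam(c); print(n,-C[n][2].T@C[n][3])
rs={}
for q in["case","handle","latch_pivot","latch_paddle","spray_can","tape_roll","sand_block","touchup_jar","paint_tin","polish"]:
    r=[]
    for n in C:
        d=pinpoint(q,n)
        if d: r.append(ray(C[n],d[0]["at"])); print(q,n,np.round(d[0]["at"]),round(d[0]["p"],2), np.round(onz(C[n],d[0]["at"],{"handle":180,"latch_pivot":118}.get(q,0))))
    if len(r)==2: X,e=tri(r);print("   ",np.round(X,1),np.round(e,1))
E
```

```text
side [ -77.31825913 1046.59076618 1147.70479253]
top [ 495.16747255  -15.17261597 1282.08197899]
case side [269. 338.] 0.61 [502.  87.   0.]
case top [231. 292.] 0.82 [503.  78.   0.]
    [504.8  79.3  -8.9] [1.7 1.7]
handle side [223. 337.] 0.78 [508.  86. 180.]
handle top [233. 285.] 0.92 [497.  84. 180.]
    [501.9  86.1 182.4] [5.5 5.5]
latch_pivot side [225. 313.] 0.9 [603.  70. 118.]
latch_pivot top [196. 287.] 0.73 [604.  82. 118.]
    [600.5  79.4 127. ] [3.3 3.3]
latch_paddle top [221. 162.] 0.69 [547. 483.   0.]
spray_can side [321. 299.] 0.58 [488. 317.   0.]
spray_can top [241. 219.] 0.59 [480. 305.   0.]
    [485.8 309.8  -7.3] [6.6 6.6]
tape_roll side [232. 385.] 0.56 [ 460. -138.    0.]
tape_roll top [239. 360.] 0.87 [ 473. -134.    0.]
    [ 467.  -137.4   -3.3] [6.9 6.9]
sand_block side [230. 304.] 0.57 [693.  -6.   0.]
sand_block top [169. 318.] 0.77 [696.  -8.   0.]
    [696.   -8.7  -3. ] [0.6 0.6]
touchup_jar side [265. 273.] 0.56 [680. 184.   0.]
touchup_jar top [179. 255.] 0.58 [672. 192.   0.]
    [671.7 191.1  10.7] [1.5 1.5]
paint_tin side [348. 248.] 0.68 [547. 464.   0.]
paint_tin top [224. 166.] 0.91 [537. 472.   0.]
    [538.8 468.8  11.5] [2.2 2.2]
polish side [179. 412.] 0.61 [ 516. -462.    0.]
polish top [222. 468.] 0.72 [ 518. -470.    0.]
    [ 519.  -472.4   -7. ] [1.2 1.2]
```

Run:
```python
import cv2,numpy as np
a=cv2.imread("pics/side0.png")[130:330,220:420]; b=cv2.imread("pics/top0.png")[130:330,200:400]
cv2.imwrite("pics/v1.png",np.hstack([cv2.resize(i,(400,400),interpolation=2) for i in(a,b)]))
```

```text
(no output)
```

View pics/v1.png

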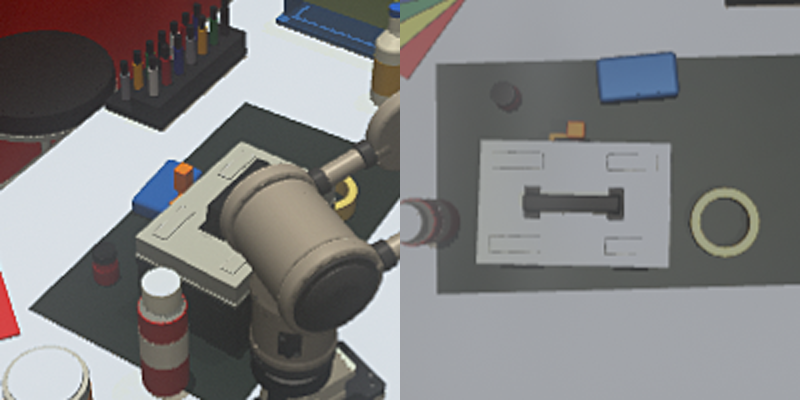

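The side view shows the upright orange paddle at about (311, 215) full-frame, with the arm hiding part of the lid. The top view shows the lid from (240, 200) to (335, 264), the paddle at (288, 195) and its hook pointing left, which is +y.

Run:
```python
from h import *
o=get_obs(); print(o["tool_pos"],o["tcp_rot"],o["time"],o["grip_width"]); print(R.from_euler('xyz',o["tcp_rot"]).as_matrix().round(3))
c=capture("top"); C=cam(c)
m=trace("handle","top")[0]["mask"]
for p in[(480,140),(671,145),(669,268),(476,263)]:
    print(onz(C,[130+p[1]/2,200+p[0]/2-200],140).round(1))
f=c["frame"]; hsv=cv2.cvtColor(f,cv2.COLOR_RGB2HSV)
g=((hsv[:,:,1]<40)&(hsv[:,:,2]>150)).astype(np.uint8); g[:190]=0;g[270:]=0;g[:,:230]=0;g[:,342:]=0
g=cv2.morphologyEx(g,cv2.MORPH_CLOSE,np.ones((25,25)))
k=max(cv2.findContours(g,0,1)[0],key=cv2.contourArea)
b=cv2.boxPoints(cv2.minAreaRect(k)); print(b)
P=np.array([onz(C,[q[1],q[0]],140)[:2] for q in b]); print(P.round(1),P.mean(0),[np.linalg.norm(P[i]-P[i-1]).round(1) for i in range(4)])
```

```text
[202.8783618  484.25269084 240.74068367] [3.14147579e+00 4.97808791e-06 2.74480869e+00] 1.1 92.05070219021927
[[-0.922  0.386  0.   ]
 [ 0.386  0.922  0.   ]
 [-0.     0.    -1.   ]]
[593.4 211.5 140. ]
[579.3 -55.  140. ]
[409.6 -47.2 140. ]
[423.4 218.5 140. ]
[[237.94579 260.60306]
 [239.20866 199.9835 ]
 [334.9171  201.97742]
 [333.65424 262.597  ]]
[[425.8 218.7]
 [593.5 213.7]
 [580.8 -53.4]
 [413.5 -45. ]] [503.39754248  83.47793411] [np.float64(264.0), np.float64(167.7), np.float64(267.4), np.float64(167.5)]
```

Request:
play_rows(hand=-1, rows=[[[0.83, -0.98, 0.06], [0, 0, 0.21]], [[0.83, -0.98, 0.06], [0, 0, 0.21]], [[0.83, -0.98, 0.06], [0, 0, 0.21]], [[0.83, -0.98, 0.06], [0, 0, 0.21]], [[0.83, -0.98, 0.06], [0, 0, 0.21]], [[0.83, -0.98, 0.06], [0, 0, 0.21]], [[0.83, -0.98, 0.06], [0, 0, 0.21]], [[0.83, -0.98, 0.06], [0, 0, 0.21]], [[0.83, -0.98, 0.06], [0, 0, 0.21]], [[0.83, -0.98, 0.06], [0, 0, 0.21]], [[0.83, -0.98, 0.06], [0, 0, 0.21]], [[0.83, -0.98, 0.06], [0, 0, 0.21]]])

```text
time: 2.7
tool_pos: [502.4, 130.4, 262.5]
tcp_rot: [3.141, 0.0, 3.097]
contact_force: [1.1, 0.1, 0.1]
grip_width: 0.4
finger_force: 0.0
```

Request:
play_rows(rows=[[[0.83, -0.97, 0], [0, 0, 0]], [[0.83, -0.97, 0], [0, 0, 0]], [[0.83, -0.97, 0], [0, 0, 0]], [[0.83, -0.97, 0], [0, 0, 0]], [[0, 0, 0], [0, 0, 0]], [[0, 0, 0], [0, 0, 0]]])

```text
time: 3.45
tool_pos: [600.8, 15.4, 262.1]
tcp_rot: [3.141, -0.001, 3.097]
contact_force: [-0.3, 0.7, 0.7]
grip_width: 0.4
finger_force: 0.0
```

Run:
```python
from h import *
C={};F={}
o=get_obs(); print(np.round(o["tool_pos"],1),o["tcp_rot"],o["time"],o["grip_width"],o["contact_force"])
for n in("side","top","wrist"):
    c=capture(n); F[n]=c["frame"]; C[n]=cam(c,o)
for q in["case","handle","latch_pivot","latch_paddle"]:
    r=[]
    for n in C:
        d=pinpoint(q,n)
        if d: r.append(ray(C[n],d[0]["at"])); print(q,n,np.round(d[0]["at"]),round(d[0]["p"],2), np.round(onz(C[n],d[0]["at"],{"handle":180,"latch_pivot":118,"latch_paddle":148}.get(q,0)),1))
    if len(r)>1: X,e=tri(r);print("   ",np.round(X,1),np.round(e,1))
w=cv2.resize(F["wrist"],(480,300)); s=cv2.resize(F["side"][150:300,230:390],(320,300),interpolation=2)
cv2.imwrite("pics/v2.png",np.hstack([w,s])[:,:,::-1])
```

```text
[600.8  15.4 262.1] [ 3.14104193e+00 -9.73599682e-04  3.09656304e+00] 3.45 0.3912213216655043 [-0.31953619  0.68010553  0.74023357]
case side [268. 337.] 0.77 [506.6  84.5   0. ]
case top [231. 290.] 0.74 [503.1  82.8   0. ]
case wrist [ 82. 376.] 0.56 [502.6  84.4   0. ]
    [504.   84.1   1.1] [2.4 1.6 1.3]
handle side [221. 339.] 0.94 [508.7  75.  180. ]
handle top [230. 284.] 0.87 [505.2  87.8 180. ]
handle wrist [ 65. 417.] 0.59 [502.9  81.1 180. ]
    [504.3  83.  186.9] [0.7 4.2 3.8]
latch_pivot side [225. 310.] 0.8 [611.   77.3 118. ]
latch_pivot top [197. 288.] 0.88 [599.9  79.9 118. ]
    [603.   81.4 124.1] [4.2 4.2]
latch_paddle side [217. 308.] 0.49 [617.1  75.6 148. ]
latch_paddle wrist [200. 395.] 0.86 [602.5  76.1 148. ]
    [608.3  78.  150.2] [6.4 6.4]
```

View pics/v2.png

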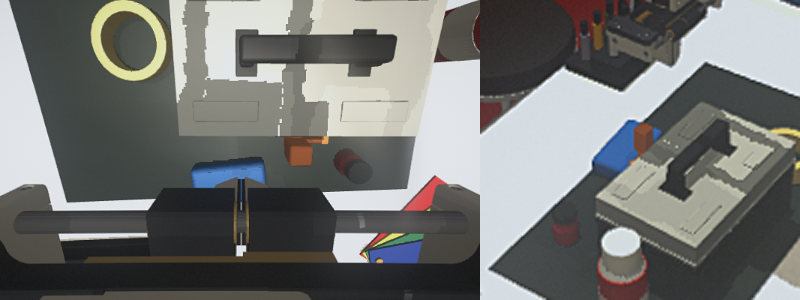

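The wrist view shows the paddle at about (298, 150) in the picture, nearly upright. The fingers are shut on its −y side. I'll descend beside the paddle, then sweep along the arc.

Request:
play_rows(rows=[[[0.03, 0, -0.77], [0, 0, 0]], [[0.03, 0, -0.77], [0, 0, 0]], [[0.03, 0, -0.77], [0, 0, 0]], [[0.03, 0, -0.77], [0, 0, 0]], [[0, 0.27, 0], [0, 0, 0]], [[0, 0.27, 0], [0, 0, 0]], [[0, 0.27, 0], [0, 0, 0]], [[0, 0.27, 0], [0, 0, 0]], [[0, 0, 0], [0, 0, 0]]])

```text
time: 5.32
tool_pos: [604.9, 48.3, 170.4]
tcp_rot: [3.141, 0.001, 3.098]
contact_force: [-0.2, -0.6, 0.4]
grip_width: 0.4
finger_force: 0.0
```

Request:
play_rows(rows=[[[0.01, 0.17, 0.03], [0, 0, 0]], [[0.01, 0.17, 0.03], [0, 0, 0]], [[0.01, 0.17, 0], [0, 0, 0]], [[0.01, 0.17, -0.03], [0, 0, 0]], [[0.01, 0.16, -0.06], [0, 0, 0]], [[0.01, 0.16, -0.06], [0, 0, 0]], [[0, 0, 0], [0, 0, 0]]])

```text
time: 6.2
tool_pos: [606.4, 77.9, 166.7]
tcp_rot: [3.141, -0.001, 3.097]
contact_force: [-1.0, 0.3, -0.6]
grip_width: 0.9
finger_force: 0.0
```

Run:
```python
from h import *
o=get_obs(); c=capture("side");w=capture("wrist")
s=cv2.resize(c["frame"][150:300,230:390],(400,375),interpolation=2); v=cv2.resize(w["frame"][100:400,170:490],(400,375))
cv2.imwrite("pics/v3.png",np.hstack([s,v])[:,:,::-1])
```

```text
(no output)
```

View pics/v3.png

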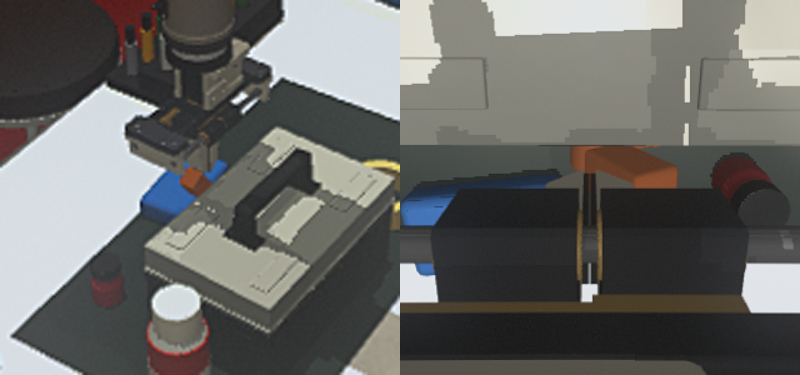

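The paddle, at (195, 180) in the left half, is now leaning towards +y at roughly 45°. I'll continue the arc down.

Request:
play_rows(rows=[[[0.01, 0.16, -0.09], [0, 0, 0]], [[0.01, 0.15, -0.12], [0, 0, 0]], [[0.01, 0.12, -0.13], [0, 0, 0]], [[0, 0.1, -0.13], [0, 0, 0]], [[0, 0.08, -0.15], [0, 0, 0]], [[0, 0.07, -0.15], [0, 0, 0]], [[0, 0, 0], [0, 0, 0]], [[0, 0, 0], [0, 0, 0]]])

```text
time: 7.3
tool_pos: [607.8, 98.4, 144.2]
tcp_rot: [3.141, 0.001, 3.097]
contact_force: [1.0, 2.7, 4.2]
grip_width: 0.2
finger_force: 2.0
```

Run:
```python
from h import *
c=capture("side");w=capture("wrist")
s=cv2.resize(c["frame"][150:300,230:390],(400,375),interpolation=2); v=cv2.resize(w["frame"][100:400,170:490],(400,375))
cv2.imwrite("pics/v4.png",np.hstack([s,v])[:,:,::-1])
```

```text
(no output)
```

View pics/v4.png

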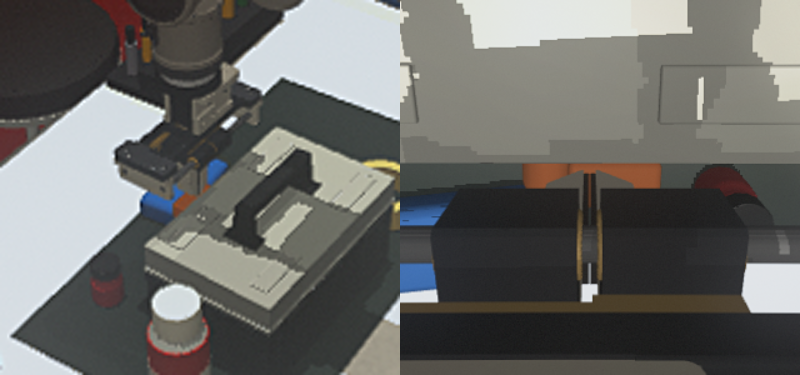

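Request:
play_rows(rows=[[[0, 0.06, 0.1], [0, 0, 0]], [[0.01, 0.3, 0], [0, 0, 0]], [[0, 0, -0.07], [0, 0, 0]], [[0, 0, -0.05], [0, 0, 0]], [[0, 0, 0], [0, 0, 0]], [[0, 0, 0], [0, 0, 0]]])

```text
time: 8.15
tool_pos: [607.7, 109.0, 144.1]
tcp_rot: [3.141, 0.0, 3.097]
contact_force: [-1.5, 2.4, 5.6]
grip_width: 0.7
finger_force: 2.5
```

Request:
play_rows(rows=[[[0, 0, -0.05], [0, 0, 0]], [[0, 0, 0], [0, 0, 0]], [[0, 0, 0], [0, 0, 0]]])

```text
time: 8.52
tool_pos: [608.0, 109.0, 143.7]
tcp_rot: [3.141, 0.001, 3.097]
contact_force: [-4.7, 2.0, 11.6]
grip_width: 0.0
finger_force: 5.6
```

The force rose to 12 N with no further travel at tip z = 130 (pivot + 12 mm), so the paddle is on its stop. I'll retreat up, turn −90°, and move over the handle.

Request:
play_rows(rows=[[[0, 0, 0.97], [0, 0, 0]], [[0, 0, 0.97], [0, 0, 0]], [[0, 0, 0.97], [0, 0, -1]], [[0, 0, 0.97], [0, 0, -1]], [[-0.43, -0.1, 0], [0, 0, -1]], [[-0.43, -0.1, 0], [0, 0, -1]], [[-0.43, -0.1, 0], [0, 0, -1]], [[-0.43, -0.1, 0], [0, 0, -1]], [[-0.43, -0.1, 0], [0, 0, -1]], [[-0.43, -0.1, 0], [0, 0, -1]], [[-0.43, -0.12, 0], [0, 0, -1]], [[-0.43, -0.12, 0], [0, 0, -1]]], hand=-1)

```text
time: 10.02
tool_pos: [504.1, 83.1, 258.2]
tcp_rot: [-3.141, 0.0, 1.696]
contact_force: [-0.1, -1.8, 0.3]
grip_width: 0.1
finger_force: 0.0
```

Request:
play_rows(rows=[[[0, 0, 0], [0, 0, -1]], [[0, 0, 0], [0, 0, -0.25]], [[0, 0, 0], [0, 0, 0]], [[0, 0, 0], [0, 0, 0]], [[0, 0, 0], [0, 0, 0]]], hand=1)

```text
time: 10.65
tool_pos: [504.7, 83.4, 258.3]
tcp_rot: [-3.142, 0.0, 1.527]
contact_force: [0.1, -0.6, 0.6]
grip_width: 46.1
finger_force: 0.0
```

Run:
```python
from h import *
C={};F={}
o=get_obs(); print(np.round(o["tool_pos"],1),o["tcp_rot"],o["joint_positions"],o["time"],o["grip_width"])
for n in("side","top","wrist"):
    c=capture(n); F[n]=c["frame"]; C[n]=cam(c,o)
for q in["case","handle","latch_pivot","latch_paddle"]:
    r=[]
    for n in C:
        d=pinpoint(q,n)
        if d: r.append(ray(C[n],d[0]["at"])); print(q,n,np.round(d[0]["at"]),round(d[0]["p"],2), np.round(onz(C[n],d[0]["at"],{"handle":180,"latch_pivot":118,"latch_paddle":118}.get(q,0)),1))
    if len(r)>1: X,e=tri(r);print("   ",np.round(X,1),np.round(e,1))
s=cv2.resize(F["side"][150:300,230:390],(400,375),interpolation=2); v=cv2.resize(F["wrist"],(400,250)); v=np.vstack([v,np.zeros((125,400,3),np.uint8)])
cv2.imwrite("pics/v5.png",np.hstack([s,v])[:,:,::-1])
```

```text
[504.7  83.4 258.3] [-3.14152374e+00  7.38772172e-05  1.52677133e+00] [ 1.39738962e-02  3.03667178e-01  1.52990931e+00 -7.22368008e-05
  1.30808925e+00  5.80176544e-02] 10.65 46.08006436320497
case side [269. 339.] 0.72 [500.3  86.5   0. ]
handle side [221. 339.] 0.84 [508.5  75.9 180. ]
handle wrist [214. 316.] 0.89 [500.5  83.  180. ]
    [501.2  87.4 191.8] [0.4 0.4]
latch_pivot side [268. 275.] 0.74 [591.1 278.4 118. ]
latch_pivot top [197. 291.] 0.91 [600.9  71.  118. ]
latch_pivot wrist [189. 431.] 0.67 [603.6  81.5 118. ]
    [662.1  87.3 -57.9] [72.9 45.2 52.4]
latch_paddle side [230. 304.] 0.65 [612.6 106.4 118. ]
latch_paddle wrist [159. 432.] 0.81 [602.9 108.8 118. ]
    [604.5 111.3 124.2] [3.8 3.8]
```

View pics/v5.png

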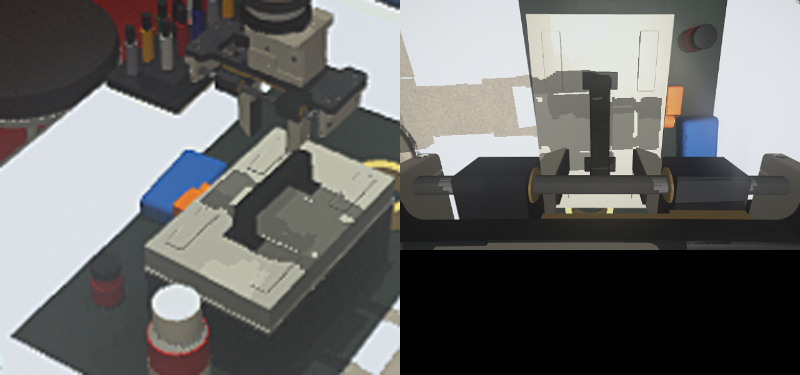

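The paddle now lies level: its wrist measurement is (603, 109), which is the pivot plus 30 mm in +y. The handle is centred between the opening fingers. Next: finish opening, descend, and grip.

Request:
play_rows(rows=[[[-0.07, 0.03, 0], [0, 0, 0]], [[0, 0, 0], [0, 0, 0]], [[0, 0, 0], [0, 0, 0]], [[0, 0, 0], [0, 0, 0]], [[0, 0, -0.46], [0, 0, 0]], [[0, 0, -0.46], [0, 0, 0]], [[0, 0, -0.46], [0, 0, 0]], [[0, 0, -0.46], [0, 0, 0]], [[0, 0, -0.46], [0, 0, 0]], [[0, 0, -0.46], [0, 0, 0]], [[0, 0, 0], [0, 0, 0]]], hand=1)

```text
time: 12.78
tool_pos: [501.9, 84.3, 174.4]
tcp_rot: [-3.139, 0.0, 1.526]
contact_force: [-0.4, 0.6, -0.7]
grip_width: 91.7
finger_force: 0.0
```

Request:
play_rows(rows=[[[0, 0, 0], [0, 0, 0]], [[0, 0, 0], [0, 0, 0]], [[0, 0, 0], [0, 0, 0]], [[0, 0, 0], [0, 0, 0]], [[0, 0, 0], [0, 0, 0]], [[0, 0, 0], [0, 0, 0]], [[0, 0, 0], [0, 0, 0]], [[0, 0, 0], [0, 0, 0]]], hand=-1)

```text
time: 13.78
tool_pos: [503.2, 84.3, 175.8]
tcp_rot: [3.14, -0.0, 1.526]
contact_force: [1.8, 0.6, -1.6]
grip_width: 21.5
finger_force: 30.0
```

Request:
play_rows(rows=[[[0, 0, 0.06], [0, 0, 0]], [[0, 0, 0.1], [0, 0, 0]], [[0, 0, 0.15], [0, 0, 0]], [[0, 0, 0.2], [0, 0, 0]], [[0, 0, 0.2], [0, 0, 0]], [[0, 0, 0.2], [0, 0, 0]], [[0, 0, 0.2], [0, 0, 0]], [[0, 0, 0.2], [0, 0, 0]], [[0, 0, 0.2], [0, 0, 0]], [[0, 0, 0.2], [0, 0, 0]], [[0, 0, 0.15], [0, 0, 0]], [[0, 0, 0.1], [0, 0, 0]]])

```text
time: 15.28
tool_pos: [502.6, 84.3, 234.7]
tcp_rot: [3.141, 0.0, 1.526]
contact_force: [-0.2, -0.2, -8.6]
grip_width: 22.2
finger_force: 30.0
```

Run:
```python
from h import *
c=capture("side");w=capture("wrist")
s=cv2.resize(c["frame"][110:300,220:400],(400,422),interpolation=2); v=cv2.resize(w["frame"],(400,250)); v=np.vstack([v,np.zeros((172,400,3),np.uint8)])
cv2.imwrite("pics/v6.png",np.hstack([s,v])[:,:,::-1])
```

```text
(no output)
```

View pics/v6.png

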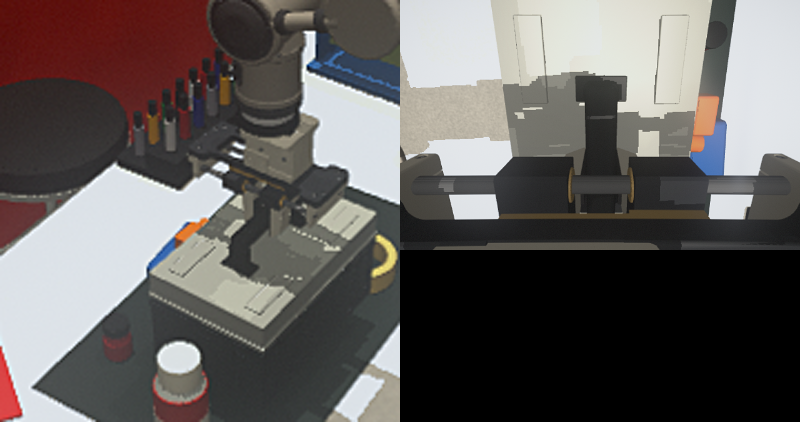

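The case hangs level with its lid shut, and its full weight (8.6 N) is on the gripper. I'll lift the remaining 60 mm and hold.

Request:
play_rows(rows=[[[0, 0, 0.1], [0, 0, 0]], [[0, 0, 0.15], [0, 0, 0]], [[0, 0, 0.2], [0, 0, 0]], [[0, 0, 0.2], [0, 0, 0]], [[0, 0, 0.2], [0, 0, 0]], [[0, 0, 0.2], [0, 0, 0]], [[0, 0, 0.2], [0, 0, 0]], [[0, 0, 0.2], [0, 0, 0]], [[0, 0, 0.2], [0, 0, 0]], [[0, 0, 0.15], [0, 0, 0]], [[0, 0, 0.15], [0, 0, 0]], [[0, 0, 0.07], [0, 0, 0]]])

```text
time: 16.88
tool_pos: [502.7, 84.3, 295.3]
tcp_rot: [3.141, -0.0, 1.526]
contact_force: [1.2, 0.1, -8.4]
grip_width: 21.5
finger_force: 30.0
```

Request:
play_rows(rows=[[[0, 0, 0], [0, 0, 0]], [[0, 0, 0], [0, 0, 0]], [[0, 0, 0], [0, 0, 0]], [[0, 0, 0], [0, 0, 0]], [[0, 0, 0], [0, 0, 0]], [[0, 0, 0], [0, 0, 0]], [[0, 0, 0], [0, 0, 0]], [[0, 0, 0], [0, 0, 0]], [[0, 0, 0], [0, 0, 0]], [[0, 0, 0], [0, 0, 0]], [[0, 0, 0], [0, 0, 0]], [[0, 0, 0], [0, 0, 0]]])

```text
time: 18.38
tool_pos: [502.6, 84.3, 295.0]
tcp_rot: [3.142, 0.0, 1.526]
contact_force: [0.5, 0.4, -7.8]
grip_width: 22.0
finger_force: 30.0
```

Request:
play_rows(rows=[[[0, 0, 0], [0, 0, 0]], [[0, 0, 0], [0, 0, 0]], [[0, 0, 0], [0, 0, 0]], [[0, 0, 0], [0, 0, 0]], [[0, 0, 0], [0, 0, 0]], [[0, 0, 0], [0, 0, 0]], [[0, 0, 0], [0, 0, 0]], [[0, 0, 0], [0, 0, 0]], [[0, 0, 0], [0, 0, 0]], [[0, 0, 0], [0, 0, 0]], [[0, 0, 0], [0, 0, 0]], [[0, 0, 0], [0, 0, 0]]])

```text
time: 19.88
tool_pos: [502.6, 84.3, 295.0]
tcp_rot: [3.141, -0.0, 1.526]
contact_force: [-0.4, -1.4, -8.5]
grip_width: 21.7
finger_force: 30.0
```

Run:
```python
from h import *
c=capture("side");w=capture("wrist")
s=cv2.resize(c["frame"][90:300,210:410],(400,420),interpolation=2); v=cv2.resize(w["frame"],(400,250)); v=np.vstack([v,np.zeros((170,400,3),np.uint8)])
cv2.imwrite("pics/v7.png",np.hstack([s,v])[:,:,::-1])
```

```text
(no output)
```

View pics/v7.png

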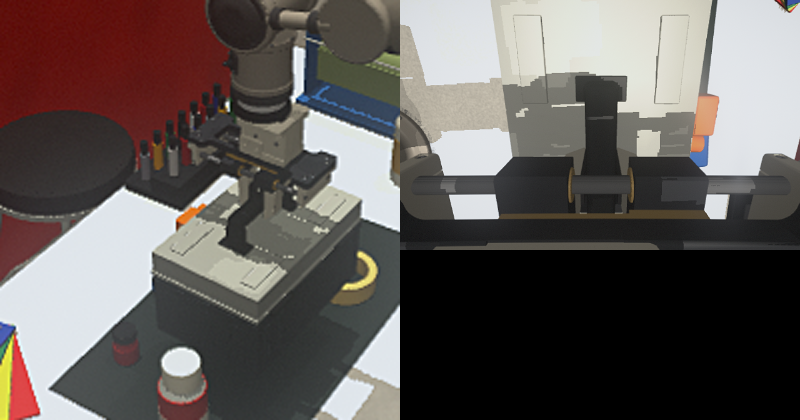

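The case is held level and clear of the counter, with the lid shut and the latch level. The wrist view hasn't changed since the earlier lift.

```bash
python3 -c "
from plant import bot
print(bot.close_job())"
```

```text
the job is handed in; nothing more can be done
None
```

I turned the latch home, lifted the case by its handle about 12 cm, held it level and still for 3 s, and handed the job in with the gripper still holding it; no verdict came back.

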